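Punch the peg mark on a key-rack board

TASK

The key-rack board still lacks its third peg: slide it flat along the desk, without lifting it, until its pencilled circle sits under the point of the hand punch, and let go of it. Then press the punch's wooden knob down until the point bites into the wood inside the circle, and let it spring back up, leaving the board where it is. Do not press the knob before the circle is under the point, and do not shove or topple the bottle, cup, pencil box or pencil organiser.

Things in the scene. Friction and masses are not known exactly. Their poses are not given: they have to be found in the camera images.
- board: Loose flat pale wooden key-rack board, 54 mm wide (x), 200 mm long (y), 18 mm thick, lying on the desk, about 0.22 kg. Origin at the centre of its underside, z up. Two darker turned pegs, 22 mm across, standing 25 mm above its top, are fixed at y = 0 and +70 mm on its centre line; the pencilled circle is at y = -70 mm. It can be gripped across its width.
- mark (a point): Centre of the pencilled circle (24 mm across, with a pencil cross through it) on the board's top face, 18 mm above the desk. The cross-line runs over nearly the full width and down both long edges of the board.
- punch: Grey C-shaped hand punch, fixed to the desk. Origin on the desk below its point. Column 34 mm square at y = -130 mm on a foot 16 mm high, x +-55 mm, y -85 to -175 mm; arm 30 mm wide, 113 to 149 mm high, leads to a sleeve 38 mm across, 80 to 150 mm high, round the plunger. Open below the arm to +x, -x and +y; no base plate: work slides on the desk.
- punch_point (a point): Lower end of the steel plunger (rod 12 mm across, pointed): 34 mm above the desk at rest, so 16 mm above the board's top. It moves straight down with the plunger.
- knob_top (a point): Centre of the flat top of the round wooden knob (44 mm across, 20 mm thick) on the plunger, straight above the point: 195 mm above the desk at rest. Pressed from above.
- plunger (a joint): Downward travel of the sprung plunger: 0 at rest, end stop at 0.022 m; the point meets the board's top at 0.016 m. The spring resists with about 3 N at first and 6 N at 0.016 m, and brings it back up.
- bottle: Bystander: steel bottle with dark cap, 70 mm across, 212 mm high, standing to the right of the punch. Origin at the centre of its underside.
- cup: Bystander: white ceramic mug, 80 mm across, 85 mm high, standing beyond the work. Origin at the centre of its underside.
- pencil_box: Bystander: closed aluminium pencil box, 77 mm by 192 mm by 32 mm high, beyond the work. Origin at the centre of its underside, long axis y.
- organiser: Bystander: round plastic turntable organiser, 150 mm across its disc, with a cup of three pencils, about 195 mm high, to the left of the board. Origin at the centre of its underside.
Things that resemble listed ones, but are neither listed nor needed, are in the scene too. Leave any purple look-alike of the punch alone. There is more than one size of the board; the job needs the larger.

How it is judged:
By the outcome, as a careful person would: the job done as asked, in the order asked, and still so for the second after the job is handed in, with the robot touching nothing.
It also fails if it takes over 51 s, if anything falls off the work surface, if the arm or the gripper's body presses on something with over 40 N, if the wrist force passes 120 N, or if a joint passes its speed limit or range.

ROBOT

A 7-joint arm with a two-finger parallel gripper is mounted at the origin on the work surface. World frame = base frame: x ahead of the robot, y to its left, z up, the work surface at z = 0. Lengths are in m, angles in rad, forces in N, time in s.
With the tool pointing down it reaches from about 0.4 to 0.9 m from the base axis. Payload 5.5 kg.
Tool frame: the origin (TCP) lies on the centre line of the jaws, within the pads' length; the fingertips stand 11 mm ahead of it and the grasp point (between the pads) lies 8 mm behind it (ctrl.tips_ahead is the distance from the TCP to the fingertips, in m); z points along the fingers, y is the line along which they close (so a half turn about z gives the same grasp; the last joint's range is limited). The gripper opens to 85 mm and grips with 20 to 120 N. Pads are 22 mm wide; open, the fingers measure 114 mm over their backs; the gripper's body (76 mm by 85 mm) begins 54 mm behind the grasp point. The pads swing forward as they close: fully open they stand 13 mm farther back than shut.
Start: joints at [-0.934, 0.501, -0.427, 1.55, 0.221, 1.138, -0.21], TCP at [0.237, 0.605, 0.242] pointing down, gripper open.
Joint ranges: [-2.88, 2.88], [-0.31, 2.03], [-1.54, 1.56], [0.2, 2.42], [-1.41, 4.55], [0.19, 2.02], [-2.57, 2.57]. Speed limits (rad/s): [2.57, 2.57, 3.14, 3.14, 3.14, 3.14, 3.14].

INTERFACE

Orientations are given as [roll, pitch, yaw] about the fixed x, y, z axes, in that order (R = Rz(yaw) Ry(pitch) Rx(roll)).
In Python, from workcell import ctrl gives the robot as it stands. The module is installed in compiled form; this text tells all that it offers.
- The arm moves only by the tool carry_out, never from a script. Its argument "targets" is a list of rows, each an object with "slide": the shift along the tool's x, y, z in units of 2 cm (1.0 is 2 cm), a list of three; "twist": the turn about the tool's z in units of 0.12 rad (1.0 is 0.12 rad); "hand": the finger opening in mm, from 0 to 85.4. In form: [{"slide": [tx, ty, tz], "twist": twist, "hand": hand}, ...]. A call has 1 to 20 rows; each row shifts and turns the commanded pose from where the row before left it, along the tool's axes as they then stand; what a row does not reach is not made up. A row lasts 1/12 s, in which the tool goes at most 41.7 mm and 7.16 degrees, less where a joint would pass 70% of its speed; a pose out of reach is approached as far as the arm can. A call with a number of a shift or a turn outside -1 to 1 is refused whole. A call with a gripper value outside its range is refused whole. The fingers move at their own pace and stop on an object; "newtons" is the grip in N (left out, the last holds). Time passes only in rows, so rows that do not move let the fingers close. It gives the time, the measured TCP pose, the force, the opening and the grip force at its end, in the units of the state.
- ctrl.state(): the state, without advancing time (a new reading comes with each control period).
- ctrl.get_image(name): name is "scene" or "top" or "wrist"; returns a dict with "color" (420x560x3 uint8, blue, green, red), "z_map" (420x560 float32, m along the optical axis (not along the pixel's ray), 0 where there is no reading), "intrinsics" (3x3 intrinsics, pixels), "k1" (the pictures are not rectified: a ray, as slopes to the right and down, at radius r is drawn at 1 + k1 r^2 times it, then the intrinsics apply), "rvec" (rotation vector, rad) and "tvec" (3), from world to camera coordinates, as OpenCV has them; the wrist camera has in their place "hand_eye" (4x4, takes a point from camera to tool coordinates, whose origin is the TCP and whose axes are the flange's). Camera axes: x right, y down, z forward; pixel columns grow to the right and rows downward; lengths in m; the calibration is good to about 2 mm. A picture is of the moment at which its call begins: read the wrist's pose just before it.
- ctrl.close_job(): hands the job in; it is judged then, once.
The state is a dict: "clock": time; "qpos": joint angles; "joint_velocities": joint speeds; "joint_torque": joint torques, N m; "tcp_pos": TCP position; "tcp_rot": TCP orientation; "ft_force": force on the tool from outside, world axes, zero at the start; "wrist_torque": the same for the moment, N m; "finger_gap": finger opening in m; "finger_force": force on a finger pad.
Only numpy, scipy, OpenCV 4.12 (cv2) and the standard library are available. Lean on these libraries where they do the work, as an engineer would, in place of code of your own. Each camera call takes 0.05 s, during which the arm holds its last target. There are 200 camera calls.

## Working session

There is one attempt and no reset: what is moved stays moved. The work goes in short steps, Python scripts to look and compute and a tool call to move; the robot and the scene stay as the last step left them, time stands still between calls to the robot, and variables do not carry over. Pictures are saved under pics/ and viewed, at most 10 in all, crops included, and the job is handed in when it is done.

Besides the shell and the picture viewer there is one more tool, called after "Call:" by a JSON object that holds its "api" and its "payload", one argument or row to a line. carry_out: Moves the arm, as the interface text tells. Shifts and turns lie within -1 to 1; 1 stands for 2 cm of shift or 0.12 rad of turn. Its arguments: {"type":"object","properties":{"targets":{"type":"array"},"newtons":{"type":"number"}},"required":["targets"]}

```bash
mkdir -p pics; cat > h.py <<'E'
import numpy as np, cv2, pickle
from workcell import ctrl
def grab(n):
    s=ctrl.state(); im=ctrl.get_image(n); im['state']=s
    pickle.dump(im,open(f'{n}.pkl','wb')); return im
def load(n): return pickle.load(open(f'{n}.pkl','rb'))
def cam2world(im):
    if 'hand_eye' in im:
        from scipy.spatial.transform import Rotation as R
        s=im['state']; T=np.eye(4); T[:3,:3]=R.from_euler('xyz',s['tcp_rot']).as_matrix(); T[:3,3]=s['tcp_pos']
        return T@im['hand_eye']
    T=np.eye(4); T[:3,:3]=cv2.Rodrigues(np.array(im['rvec'],float))[0]; T[:3,3]=np.ravel(im['tvec']); return np.linalg.inv(T)
def ray(im,px):
    K=np.array(im['intrinsics']); d=np.array([im['k1'],0,0,0,0],float)
    p=cv2.undistortPoints(np.array(px,float).reshape(-1,1,2),K,d).reshape(-1,2)
    T=cam2world(im); return T[:3,3],np.c_[p,np.ones(len(p))]@T[:3,:3].T
def onplane(im,px,z):
    o,d=ray(im,px); return o+d*((z-o[2])/d[:,2])[:,None]
def proj(im,P):
    T=np.linalg.inv(cam2world(im)); r=cv2.Rodrigues(T[:3,:3])[0]
    return cv2.projectPoints(np.array(P,float).reshape(-1,1,3),r,T[:3,3],np.array(im['intrinsics']),np.array([im['k1'],0,0,0,0],float))[0].reshape(-1,2)
E
python3 - <<'E'
from h import *
for n in('scene','top','wrist'):
    im=grab(n); cv2.imwrite(f'pics/{n}0.png',im['color']); print(n,im['intrinsics'],im['k1'],cam2world(im).round(3).tolist())
print(ctrl.state(), ctrl.tips_ahead)
E
```

```text
scene [[437.76288121   0.         285.81495552]
 [  0.         437.76288121 209.90404279]
 [  0.           0.           1.        ]] -0.1215127761059064 [[0.506, 0.641, -0.577, 1.384], [0.862, -0.391, 0.322, -0.448], [-0.019, -0.661, -0.75, 1.209], [0.0, 0.0, 0.0, 1.0]]
top [[459.01457452   0.         285.74572413]
 [  0.         459.01457452 205.42949097]
 [  0.           0.           1.        ]] -0.15774480799291898 [[0.025, -0.985, 0.173, 0.287], [-0.999, -0.028, -0.018, 0.014], [0.022, -0.172, -0.985, 1.648], [0.0, 0.0, 0.0, 1.0]]
wrist [[304.7081803    0.         278.25468738]
 [  0.         304.7081803  210.81986748]
 [  0.           0.           1.        ]] -0.002066084620027541 [[0.366, 0.899, 0.241, 0.176], [0.93, -0.353, -0.096, 0.629], [-0.001, 0.26, -0.966, 0.373], [0.0, 0.0, 0.0, 1.0]]
{'clock': 0.15, 'qpos': array([-0.93375267,  0.50168222, -0.42684482,  1.55117526,  0.22078507,
        1.13829244, -0.21029551]), 'joint_velocities': array([-0.00128686, -0.00281299, -0.00077662, -0.00407748,  0.00053611,
        0.00106007,  0.00160173]), 'joint_torque': array([-6.64441584e-03, -5.70036364e+01, -5.82503513e+00, -2.81291378e+01,
        1.07466712e-02,  7.76688888e-03, -2.54124683e-05]), 'tcp_pos': array([0.23720947, 0.60463014, 0.24148223]), 'tcp_rot': array([-3.14008412e+00, -9.39540403e-05,  2.76779433e+00]), 'ft_force': array([-0.22602981,  0.4627438 , -0.39945439]), 'wrist_torque': array([ 0.00389045,  0.04289774, -0.01808186]), 'finger_force': 0.0, 'finger_gap': 0.08520925356880607} 0.011
```

View pics/scene0.png

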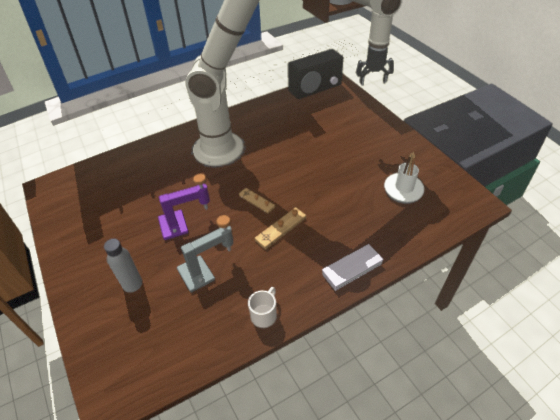

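View pics/top0.png

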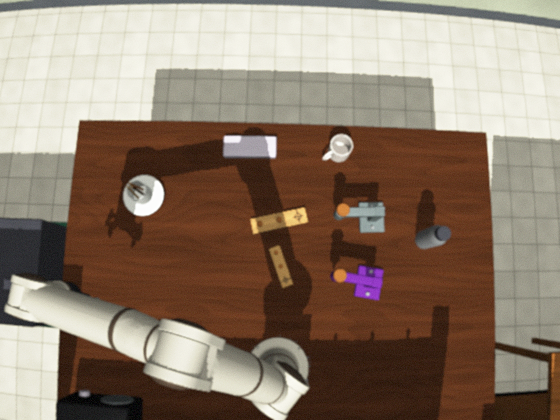

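The scene shows two boards, in scene pixels: a larger one at (281,229) and a smaller one at (257,201). In the top view these are (279,220) and (280,266). The larger one, with two pegs and a cross at top (299,216), fits the description. The grey punch is at top (345–372, 215), with its knob at (344,211). The purple punch at (368,282) is the look-alike. Next I'll confirm this in a crop and measure.

```bash
python3 - <<'E'
from h import *
t=load('top'); s=load('scene')
a=cv2.resize(t['color'][185:305,235:400],None,fx=4.8,fy=4.8,interpolation=cv2.INTER_CUBIC)[:290]
b=cv2.resize(s['color'][170:295,150:320],None,fx=4,fy=4,interpolation=cv2.INTER_CUBIC)[:300]
w=max(a.shape[1],b.shape[1]); p=lambda i:np.pad(i,((0,0),(0,w-i.shape[1]),(0,0)))
cv2.imwrite('pics/crop1.png',np.vstack([p(a),p(b)]))
def cents(im,m,n,amin=30):
    c,_=cv2.findContours(m,cv2.RETR_EXTERNAL,cv2.CHAIN_APPROX_NONE)
    for q in c:
        if cv2.contourArea(q)>amin:
            r=cv2.minAreaRect(q); print(n,'rect',np.round(r[0],1),np.round(r[1],1),round(r[2],1),cv2.contourArea(q))
            yield q,r
for im,n in((t,'top'),(s,'scene')):
    hsv=cv2.cvtColor(im['color'],cv2.COLOR_BGR2HSV)
    m=cv2.inRange(hsv,(12,60,110),(28,210,255))
    m=cv2.morphologyEx(m,cv2.MORPH_CLOSE,np.ones((5,5)))
    for q,r in cents(im,m,n+' wood',100):
        W=onplane(im,cv2.boxPoints(r),0.018); print(W.round(4)[:,:2].tolist(), onplane(im,[r[0]],.018).round(4))
    m=cv2.inRange(hsv,(3,150,120),(14,255,255))
    for q,r in cents(im,m,n+' knob',30): print(onplane(im,[r[0]],.187).round(4))
E
```

```text
top wood rect [555.  375.5] [45.  8.] 90.0 306.0
[[0.0397, -1.024], [0.0377, -1.0595], [-0.1349, -1.0644], [-0.1316, -1.0284]] [[-0.0467 -1.0432  0.018 ]]
top wood rect [339.5 275.5] [15. 11.] 90.0 122.0
[[0.3525, -0.1921], [0.3533, -0.2314], [0.3004, -0.2319], [0.2996, -0.1928]] [[ 0.3264 -0.212   0.018 ]]
top wood rect [280.5 266. ] [41.3 11.6] 70.7 421.5
[[0.4162, 0.043], [0.4309, 0.0046], [0.2944, -0.0471], [0.2801, -0.009]] [[ 0.3551 -0.0022  0.018 ]]
top wood rect [393.1 230.4] [32.7 16.3] 12.8 174.5
[[0.4749, -0.3412], [0.533, -0.3549], [0.5094, -0.4733], [0.4511, -0.4588]] [[ 0.4921 -0.4068  0.018 ]]
top wood rect [258.8 221. ] [ 25.7 145.9] 88.5 1437.5
[[0.5452, 0.3458], [0.5748, -0.1806], [0.4812, -0.1839], [0.4521, 0.3377]] [[0.5133 0.0797 0.018 ]]
top wood rect [342.5 209.5] [13. 13.] 90.0 132.5
[[0.5869, -0.1974], [0.5883, -0.2449], [0.5406, -0.245], [0.5393, -0.1977]] [[ 0.5637 -0.2212  0.018 ]]
top knob rect [555. 365.] [24.  8.] 90.0 64.0
[[ 0.0237 -0.9328  0.187 ]]
top knob rect [339.5 275.5] [13. 11.] 90.0 83.5
[[ 0.3223 -0.1886  0.187 ]]
top knob rect [342.5 209. ]
[... 1530 characters left out ...]
205], [0.4658, 0.1236], [0.5529, 0.113], [0.5828, -0.1229]] [[ 0.527  -0.0054  0.018 ]]
scene wood rect [256. 200.] [36.4 10.6] 31.0 307.5
[[0.3088, -0.0531], [0.2766, -0.0139], [0.4229, 0.0407], [0.4512, 0.0021]] [[ 0.3665 -0.0057  0.018 ]]
scene wood rect [ 49.5 197.9] [21.1 58.3] 58.8 596.0
[[-0.107, -0.8162], [-0.1693, -0.5975], [-0.0369, -0.5793], [0.0172, -0.7892]] [[-0.0714 -0.6969  0.018 ]]
scene wood rect [340.  193.9] [10.9 67.9] 61.9 296.0
[[0.4874, 0.1436], [0.4672, 0.4343], [0.5198, 0.4186], [0.5362, 0.1345]] [[0.5032 0.2776 0.018 ]]
scene wood rect [415.5 162. ] [24. 17.] 90.0 140.0
[[0.4425, 0.6613], [0.4793, 0.723], [0.5871, 0.6237], [0.5521, 0.5655]] [[0.5168 0.6419 0.018 ]]
```

View pics/crop1.png

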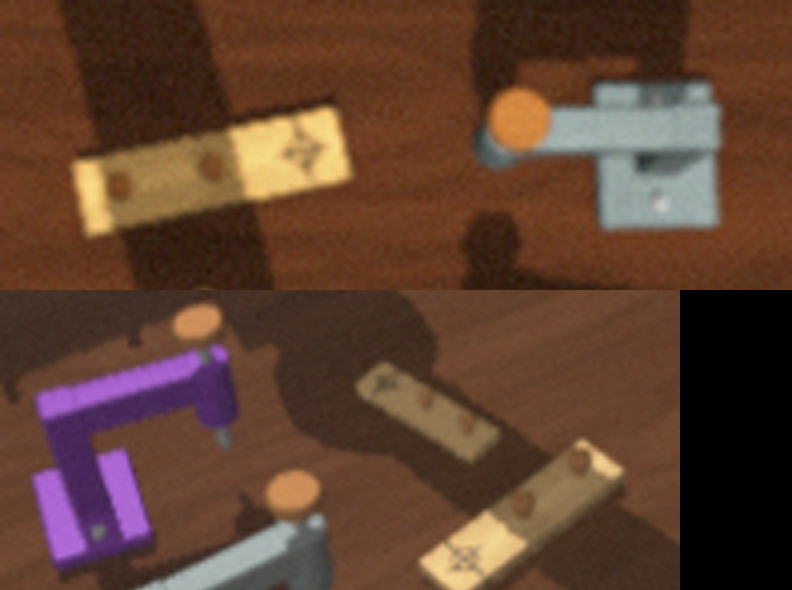

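The crop confirms it. In the top view, the larger board's cross is at about (298.1,216.0) and its pegs are at (259.8,223.8) and (279,219.8). The grey knob is at (343.3,210) in the top view and (223.3,221.3) in the scene view. The mark end faces the punch.

```bash
python3 - <<'E'
from h import *
t=load('top'); s=load('scene')
c=lambda p:np.array(p)/4.8+[235,185]
print('corners',onplane(t,c([(75,160),(335,108),(352,180),(88,236)]),.018).round(4).tolist())
print('mark top',onplane(t,c([(303,149)]),.018),'scene',onplane(s,[(266,237)],.018))
print('pegs top',onplane(t,c([(119,186),(211,167)]),.043).round(4).tolist())
print('knob top',onplane(t,c([(520,120)]),.19),'scene',onplane(s,[(223.25,221.25)],.193))
print('foot',onplane(t,c([(593,83),(712,83),(718,228),(600,228)]),.016).round(4).tolist())
# bystanders
print('cup,box corner,bottle top,organiser',onplane(t,[(340,148)],.085),onplane(t,[(223,136),(276,158)],.032),onplane(t,[(441,234)],.2),onplane(t,[(143,195)],.01))
# top depth for knob + board
for n,p in(('knob',c((520,120))),('board',c((303,149)))):
    u,v=p.round().astype(int); z=t['z_map'][v,u]; o,d=ray(t,[p]); print(n,o+d*z)
E
```

```text
corners [[0.5222, 0.1092, 0.018], [0.5672, -0.0843, 0.018], [0.5129, -0.0981, 0.018], [0.4655, 0.0975, 0.018]]
mark top [[ 0.53534288 -0.06091825  0.018     ]] scene [[ 0.53822071 -0.05732459  0.018     ]]
pegs top [[0.5002, 0.0748, 0.043], [0.5162, 0.0077, 0.043]]
knob top [[ 0.53290301 -0.19909383  0.19      ]] scene [[ 0.54166652 -0.19722756  0.193     ]]
foot [[0.5923, -0.2803, 0.016], [0.595, -0.3722, 0.016], [0.484, -0.3756, 0.016], [0.4818, -0.2854, 0.016]]
cup,box corner,bottle top,organiser [[ 0.7741255  -0.20230529  0.085     ]] [[0.82331014 0.2223879  0.032     ]
 [0.74473419 0.02464368 0.032     ]] [[ 0.4609374  -0.51985064  0.2       ]] [[0.59796116 0.50908138 0.01      ]]
knob [[ 0.53259201 -0.1988249   0.19184015]]
board [[ 0.53580748 -0.06105802  0.01495676]]
```

Call:
{"api": "carry_out", "payload": {
  "targets": [
    {"slide": [0, 0, 0], "twist": 0.5, "hand": 85},
    {"slide": [0, 0, 0], "twist": 1, "hand": 85},
    {"slide": [0, 0, 0], "twist": 1, "hand": 85},
    {"slide": [0, 0, 0], "twist": 1, "hand": 85},
    {"slide": [0, 0, 0], "twist": 1, "hand": 85},
    {"slide": [0, 0, 0], "twist": 1, "hand": 85},
    {"slide": [0, 0, 0], "twist": 1, "hand": 85},
    {"slide": [0, 0, 0], "twist": 1, "hand": 85},
    {"slide": [-0.3, 0.1, 0], "twist": 0.5, "hand": 85},
    {"slide": [-0.7, 0.15, 0], "twist": 0, "hand": 85},
    {"slide": [-1, 0.2, 0], "twist": 0, "hand": 85},
    {"slide": [-1, 0.2, 0], "twist": 0, "hand": 85},
    {"slide": [-1, 0.2, 0], "twist": 0, "hand": 85},
    {"slide": [-1, 0.2, 0], "twist": 0, "hand": 85},
    {"slide": [-1, 0.2, 0], "twist": 0, "hand": 85},
    {"slide": [-1, 0.2, 0], "twist": 0, "hand": 85},
    {"slide": [-1, 0.2, 0], "twist": 0, "hand": 85},
    {"slide": [-1, 0.2, 0], "twist": 0, "hand": 85},
    {"slide": [-1, 0.2, 0], "twist": 0, "hand": 85},
    {"slide": [-1, 0.2, 0], "twist": 0, "hand": 85}
  ]
}}

```text
clock: 1.82
tcp_pos: [0.3332, 0.401, 0.2421]
tcp_rot: [-3.141, 0.0, 1.808]
ft_force: [0.0, 0.3, -0.4]
finger_gap: 0.0847
finger_force: 0.0
```

Call:
{"api": "carry_out", "payload": {
  "targets": [
    {"slide": [-1, 0.2, 0.1], "twist": 0, "hand": 85},
    {"slide": [-1, 0.2, 0.1], "twist": 0, "hand": 85},
    {"slide": [-1, 0.2, 0.1], "twist": 0, "hand": 85},
    {"slide": [-1, 0.2, 0.1], "twist": 0, "hand": 85},
    {"slide": [-1, 0.25, 0.1], "twist": 0, "hand": 85},
    {"slide": [-1, 0.25, 0.1], "twist": 0, "hand": 85},
    {"slide": [-1, 0.25, 0.1], "twist": 0, "hand": 85},
    {"slide": [-1, 0.25, 0.1], "twist": 0, "hand": 85},
    {"slide": [-1, 0.25, 0.1], "twist": 0, "hand": 85},
    {"slide": [-1, 0.25, 0.1], "twist": 0, "hand": 85},
    {"slide": [-1, 0.25, 0.1], "twist": 0, "hand": 85},
    {"slide": [-1, 0.25, 0.1], "twist": 0, "hand": 85},
    {"slide": [-1, 0.25, 0.1], "twist": 0, "hand": 85},
    {"slide": [-1, 0.25, 0.1], "twist": 0, "hand": 85},
    {"slide": [-1, 0.25, 0.1], "twist": 0, "hand": 85},
    {"slide": [-1, 0.25, 0], "twist": 0, "hand": 85},
    {"slide": [-0.7, 0.2, 0], "twist": 0, "hand": 85},
    {"slide": [-0.3, 0.1, 0], "twist": 0, "hand": 85},
    {"slide": [0, 0, 0], "twist": 0, "hand": 85},
    {"slide": [0, 0, 0], "twist": 0, "hand": 85}
  ]
}}

```text
clock: 3.48
tcp_pos: [0.4922, 0.0914, 0.2121]
tcp_rot: [-3.141, -0.001, 1.808]
ft_force: [-0.9, 0.3, -0.7]
finger_gap: 0.0854
finger_force: 0.0
```

```bash
python3 - <<'E'
from h import *
im=grab('wrist'); cv2.imwrite('pics/wrist1.png',im['color']); s=im['state']; print(s['tcp_pos'],s['tcp_rot'])
P={'mark':[.536,-.060,.018],'pegA':[.5002,.0748,.043],'pegB':[.5162,.0077,.043],'point':[.537,-.198,.034],'knob':[.537,-.198,.195]}
for k,v in P.items(): print(k,proj(im,v))
E
```

```text
[0.49219809 0.0913833  0.21210641] [-3.14103173e+00 -5.36222715e-04  1.80780223e+00]
mark [[284.19475406 318.46109535]]
pegA [[282.07366608 214.09660521]]
pegB [[281.76600208 275.45307318]]
point [[259.60490701 417.18362444]]
knob [[247.31112632 605.8135387 ]]
```

View pics/wrist1.png

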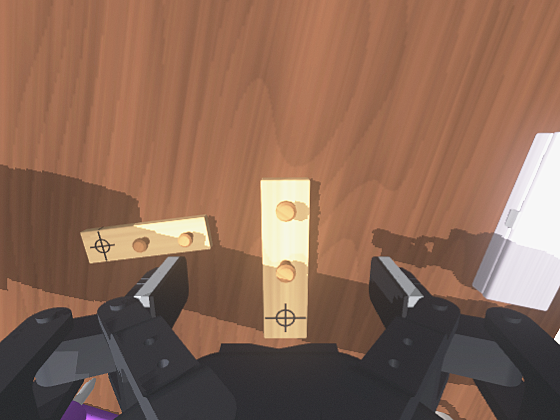

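The wrist view shows the larger board upright, with its mark at (285,318) and pegs at (286,212) and (285,272). Its edges are nearly parallel to the tool x axis. I'll refine the board pose from this picture.

```bash
python3 - <<'E'
from h import *
im=load('wrist'); T=cam2world(im); s=im['state']
hsv=cv2.cvtColor(im['color'],cv2.COLOR_BGR2HSV)
m=onplane(im,[(285.5,318)],.018)[0]; pg=onplane(im,[(286,211),(285,271)],.043)
c=onplane(im,[(261,180),(310,180),(307.5,338),(263,338)],.018)
print(m,pg,c.round(4).tolist(),sep='\n')
e=(c[0]+c[1]-c[2]-c[3])[:2]; v=c[0]-c[3]; w=c[1]-c[2]
for q in(e,v,w,(pg[0]-m),pg[0]-pg[1]): print('yaw of board+y',np.arctan2(q[1],q[0]))
u=(e)/np.linalg.norm(e); g=m[:2]+.105*u; yaw=s['tcp_rot'][2]
X=np.array([np.cos(yaw),np.sin(yaw)]);Y=np.array([np.sin(yaw),-np.cos(yaw)])
d=g-s['tcp_pos'][:2]; print('grip',g,'units',d@X/.02,d@Y/.02)
E
```

```text
[ 0.53739655 -0.05900132  0.018     ]
[[0.50332151 0.07892683 0.043     ]
 [0.51834412 0.01363764 0.043     ]]
[[0.4711, 0.0998, 0.018], [0.5224, 0.1121, 0.018], [0.5709, -0.0803, 0.018], [0.517, -0.0932, 0.018]]
yaw of board+y 1.8110578083915676
yaw of board+y 1.8042989623526702
yaw of board+y 1.8178166572675225
yaw of board+y 1.8129959091006311
yaw of board+y 1.796953402947854
grip [0.51241111 0.04298264] units -2.5896757106827875 0.4141910079727896
```

Call:
{"api": "carry_out", "payload": {
  "targets": [
    {"slide": [-0.6, 0.1, 0], "twist": 0, "hand": 85},
    {"slide": [-1, 0.2, 0.3], "twist": 0, "hand": 85},
    {"slide": [-1, 0.1, 0.7], "twist": 0, "hand": 85},
    {"slide": [0, 0, 1], "twist": 0, "hand": 85},
    {"slide": [0, 0, 1], "twist": 0, "hand": 85},
    {"slide": [0, 0, 1], "twist": 0, "hand": 85},
    {"slide": [0, 0, 1], "twist": 0, "hand": 85},
    {"slide": [0, 0, 1], "twist": 0, "hand": 85},
    {"slide": [0, 0, 1], "twist": 0, "hand": 85},
    {"slide": [0, 0, 1], "twist": 0, "hand": 85},
    {"slide": [0, 0, 1], "twist": 0, "hand": 85},
    {"slide": [0, 0, 0.5], "twist": 0, "hand": 85},
    {"slide": [0, 0, 0.2], "twist": 0, "hand": 85},
    {"slide": [0, 0, 0], "twist": 0, "hand": 85},
    {"slide": [0, 0, 0], "twist": 0, "hand": 85}
  ]
}}

```text
clock: 4.78
tcp_pos: [0.513, 0.0427, 0.0188]
tcp_rot: [3.141, -0.0, 1.808]
ft_force: [0.2, 0.4, 0.4]
finger_gap: 0.0851
finger_force: 0.0
```

Call:
{"api": "carry_out", "payload": {
  "newtons": 30,
  "targets": [
    {"slide": [0, 0, 0.15], "twist": 0, "hand": 70},
    {"slide": [0, 0, 0], "twist": 0, "hand": 60},
    {"slide": [0, 0, 0], "twist": 0, "hand": 50},
    {"slide": [0, 0, 0], "twist": 0, "hand": 45},
    {"slide": [0, 0, 0], "twist": 0, "hand": 45},
    {"slide": [0, 0, 0], "twist": 0, "hand": 45},
    {"slide": [0, 0, 0], "twist": 0, "hand": 45},
    {"slide": [0, 0, 0], "twist": 0, "hand": 45}
  ]
}}

```text
clock: 5.45
tcp_pos: [0.5131, 0.0423, 0.0161]
tcp_rot: [3.141, -0.0, 1.808]
ft_force: [-2.1, 0.3, 7.3]
finger_gap: 0.053
finger_force: 31.7
```

```bash
python3 - <<'E'
from h import *
im=grab('scene'); w=grab('wrist'); t=grab('top'); s=ctrl.state(); print(s['tcp_pos'],s['finger_gap'],s['finger_force'],s['ft_force'])
# refine knob/point in scene view, crop x4 of punch region
a=cv2.resize(im['color'][195:300,165:320],None,fx=5,fy=5,interpolation=cv2.INTER_CUBIC)
cv2.imwrite('pics/scene2.png',a)
E
```

```text
[0.51305202 0.04225725 0.01611228] 0.05337360426304939 31.696611642837524 [-0.64978052 -0.13363599  6.61328277]
```

View pics/scene2.png

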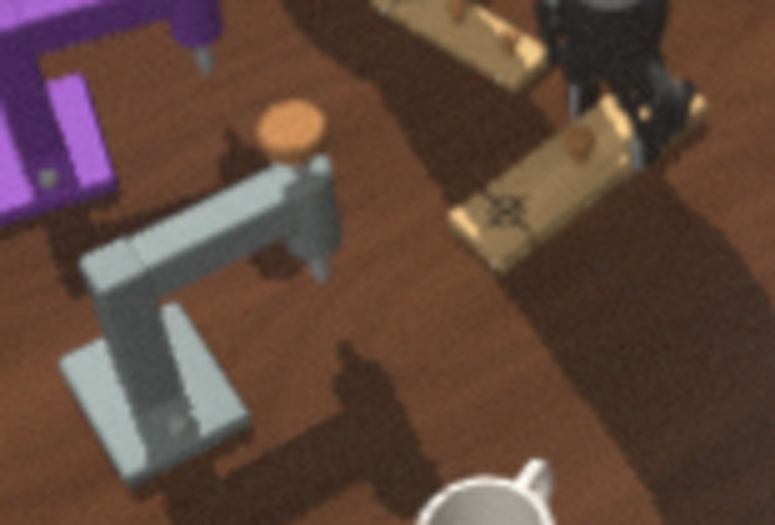

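The crop shows the point's tip at scene (229.2,251), the knob top at (223.4,220) and the mark at (266.6,237.2). The gripper holds the board between its pegs.

```bash
python3 - <<'E'
from h import *
im=load('scene'); t=load('top'); 
q=lambda p:onplane(im,[np.array(p)/5+[165,195]],0)
f=lambda p,z:onplane(im,[np.array(p)/5+[165,195]],z)[0].round(4)
print('point',f((321,280),.034),'knob',f((292,124),.195),'mark',f((508,211),.018))
F=[f(p,.016) for p in((62,360),(175,305),(250,415),(133,478))]; print('foot',F,np.mean(F,0))
# top view knob by colour mask
hsv=cv2.cvtColor(t['color'],cv2.COLOR_BGR2HSV); m=cv2.inRange(hsv,(3,140,110),(20,255,255)); m[:, :330]=0;m[:,360:]=0;m[:195]=0;m[225:]=0
y,x=np.nonzero(m); print(x.min(),x.max(),y.min(),y.max()); print('knob top',onplane(t,[((x.min()+x.max())/2,(y.min()+y.max())/2)],.19))
E
```

```text
point [ 0.5378 -0.1959  0.034 ] knob [ 0.5383 -0.1949  0.195 ] mark [ 0.5401 -0.056   0.018 ]
foot [array([ 0.4952, -0.3688,  0.016 ]), array([ 0.4928, -0.2859,  0.016 ]), array([ 0.5984, -0.2784,  0.016 ]), array([ 0.6034, -0.3626,  0.016 ])] [ 0.54745  -0.323925  0.016   ]
330 351 201 223
knob top [[ 0.52608895 -0.18988781  0.19      ]]
```

Call:
{"api": "carry_out", "payload": {
  "targets": [
    {"slide": [-0.1, -0.03, 0], "twist": 0, "hand": 45},
    {"slide": [-0.3, -0.08, 0], "twist": 0, "hand": 45},
    {"slide": [-0.5, -0.13, 0], "twist": 0, "hand": 45},
    {"slide": [-0.5, -0.13, 0], "twist": 0, "hand": 45},
    {"slide": [-0.5, -0.13, 0], "twist": 0, "hand": 45},
    {"slide": [-0.5, -0.13, 0], "twist": 0, "hand": 45},
    {"slide": [-0.5, -0.13, 0], "twist": 0, "hand": 45},
    {"slide": [-0.5, -0.13, 0], "twist": 0, "hand": 45},
    {"slide": [-0.5, -0.13, 0], "twist": 0, "hand": 45},
    {"slide": [-0.5, -0.13, 0], "twist": 0, "hand": 45},
    {"slide": [-0.5, -0.13, 0], "twist": 0, "hand": 45},
    {"slide": [-0.5, -0.13, 0], "twist": 0, "hand": 45},
    {"slide": [-0.5, -0.13, 0], "twist": 0, "hand": 45},
    {"slide": [-0.5, -0.13, 0], "twist": 0, "hand": 45},
    {"slide": [-0.3, -0.08, 0], "twist": 0, "hand": 45},
    {"slide": [0, 0, 0], "twist": 0, "hand": 45},
    {"slide": [0, 0, 0], "twist": 0, "hand": 45}
  ]
}}

```text
clock: 7.02
tcp_pos: [0.5108, -0.0978, 0.0161]
tcp_rot: [3.14, 0.001, 1.807]
ft_force: [-0.7, -0.9, 5.6]
finger_gap: 0.0531
finger_force: 31.6
```

```bash
python3 - <<'E'
from h import *
im=grab('scene'); s=ctrl.state(); print(s['tcp_pos'],s['tcp_rot'],s['finger_gap'],s['finger_force'],s['ft_force'])
a=cv2.resize(im['color'][205:280,190:290],None,fx=7,fy=7,interpolation=cv2.INTER_CUBIC)
cv2.imwrite('pics/scene3.png',a)
E
```

```text
[ 0.51076889 -0.09783423  0.01610796] [3.14007380e+00 1.50279412e-03 1.80669273e+00] 0.05322822194984301 31.610405445098877 [ 3.26484595e-03 -1.14287989e+00  5.16922657e+00]
```

View pics/scene3.png

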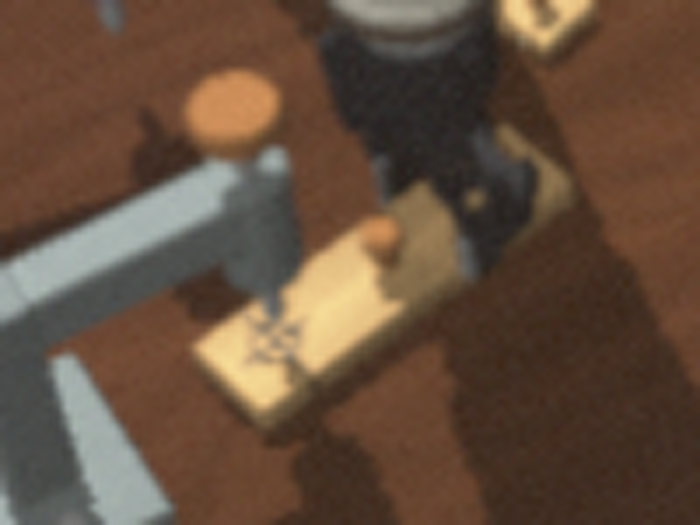

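The tip is at crop (275,317), which is scene (229.3,250.3). The mark is at crop (274,338), which is scene (229.1,253.3). I'll check where the tip lands on the board's top.

```bash
python3 - <<'E'
from h import *
im=load('scene')
f=lambda p,z:onplane(im,[np.array(p)/7+[190,205]],z)[0].round(4)
tip=f((275,317),.034); print('tip',tip,f((321*0+275,312),.034),'mark',f((274,338),.018),'knob',f((234,110),.195))
P=tip.copy();P[2]=.018; print('tip drop in crop',(proj(im,P)-[190,205])*7)
E
```

```text
tip [ 0.5353 -0.1944  0.034 ] [ 0.5326 -0.1931  0.034 ] mark [ 0.5348 -0.1968  0.018 ] knob [ 0.5417 -0.1963  0.195 ]
tip drop in crop [[278.88425829 336.72185753]]
```

Call:
{"api": "carry_out", "payload": {
  "targets": [
    {"slide": [0.1, 0.06, 0], "twist": 0, "hand": 45},
    {"slide": [0, 0, 0], "twist": 0, "hand": 45},
    {"slide": [0, 0, 0], "twist": 0, "hand": 45},
    {"slide": [0, 0, 0], "twist": 0, "hand": 54},
    {"slide": [0, 0, 0], "twist": 0, "hand": 60},
    {"slide": [0, 0, 0], "twist": 0, "hand": 70},
    {"slide": [0, 0, 0], "twist": 0, "hand": 80},
    {"slide": [0, 0, 0], "twist": 0, "hand": 80},
    {"slide": [0, 0, 0], "twist": 0, "hand": 80}
  ]
}}

```text
clock: 7.82
tcp_pos: [0.5106, -0.0939, 0.0151]
tcp_rot: [-3.141, -0.0, 1.808]
ft_force: [0.1, 0.6, 0.3]
finger_gap: 0.0799
finger_force: 0.0
```

Call:
{"api": "carry_out", "payload": {
  "targets": [
    {"slide": [0, 0, -0.3], "twist": 0, "hand": 80},
    {"slide": [0, 0, -0.7], "twist": 0, "hand": 80},
    {"slide": [0, 0, -1], "twist": 0, "hand": 80},
    {"slide": [0, 0, -1], "twist": 0, "hand": 80},
    {"slide": [0, 0, -1], "twist": 0, "hand": 80},
    {"slide": [0, 0, -1], "twist": 0, "hand": 60},
    {"slide": [0, 0, -1], "twist": 0, "hand": 40},
    {"slide": [0, 0, -1], "twist": 0, "hand": 20},
    {"slide": [0, 0, -1], "twist": 0, "hand": 0},
    {"slide": [0, 0, -1], "twist": 0, "hand": 0},
    {"slide": [0, 0, -1], "twist": 0, "hand": 0},
    {"slide": [0, 0, -1], "twist": 0, "hand": 0},
    {"slide": [0, 0, -1], "twist": 0, "hand": 0},
    {"slide": [0, 0, -0.7], "twist": 0, "hand": 0},
    {"slide": [0, 0, -0.3], "twist": 0, "hand": 0},
    {"slide": [0, 0, 0], "twist": 0, "hand": 0},
    {"slide": [0, 0, 0], "twist": 0, "hand": 0}
  ]
}}

```text
clock: 9.23
tcp_pos: [0.5104, -0.094, 0.2751]
tcp_rot: [-3.142, -0.0, 1.808]
ft_force: [-0.0, 0.0, 0.1]
finger_gap: -0.0001
finger_force: 0.0
```

```bash
python3 - <<'E'
from h import *
w=grab('wrist'); im=grab('scene'); s=ctrl.state(); print(s['tcp_pos'],s['finger_gap'])
a=cv2.resize(im['color'][205:280,205:275],None,fx=7,fy=7,interpolation=cv2.INTER_CUBIC)
b=cv2.resize(w['color'],(300,225)); c=np.zeros((525,300,3),np.uint8); c[:225]=b
cv2.imwrite('pics/s4.png',np.hstack([a,c]))
E
```

```text
[ 0.50988634 -0.09395901  0.27410695] -9.113901271219276e-06
```

View pics/s4.png

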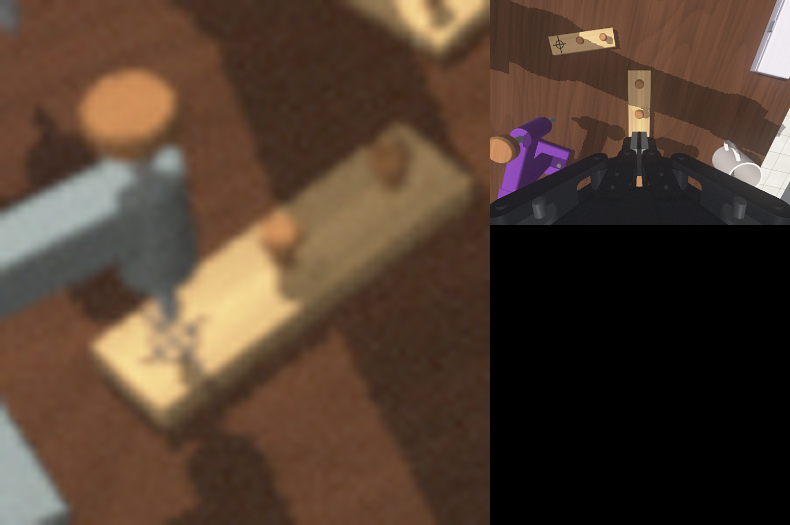

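The tip is at crop (170,318). Dropped straight down it lands at about (174,337), and the cross centre is at about (173,338), so the circle is under the point. The board is lying free. I'll do a quick numeric check with the wrist pegs, then move over the knob.

```bash
python3 - <<'E'
from h import *
im=load('scene'); w=load('wrist')
f=lambda p,z:onplane(im,[np.array(p)/7+[205,205]],z)[0].round(4)
print('tip',f((170,318),.034),'mark',f((173,338),.018),'edge line',f((197,380),.009))
g=cv2.inRange(cv2.cvtColor(w['color'],cv2.COLOR_BGR2HSV),(0,110,60),(30,255,255))
p=onplane(w,[(280,157),(280,211)],.043); print(p, 'mark extrap', p[1]+(p[1]-p[0]))
E
```

```text
tip [ 0.5358 -0.1946  0.034 ] mark [ 0.5358 -0.1951  0.018 ] edge line [ 0.5576 -0.194   0.009 ]
[[ 0.50449612 -0.06025229  0.043     ]
 [ 0.51999068 -0.12434464  0.043     ]] mark extrap [ 0.53548525 -0.188437    0.043     ]
```

Call:
{"api": "carry_out", "payload": {
  "targets": [
    {"slide": [-0.3, 0, 0], "twist": 0, "hand": 0},
    {"slide": [-0.7, 0, 0], "twist": 0, "hand": 0},
    {"slide": [-1, 0.1, 0], "twist": 0, "hand": 0},
    {"slide": [-1, 0, 0], "twist": 0, "hand": 0},
    {"slide": [-1, 0, 0], "twist": 0, "hand": 0},
    {"slide": [-0.9, 0, 0.3], "twist": 0, "hand": 0},
    {"slide": [-0.4, 0, 0.7], "twist": 0, "hand": 0},
    {"slide": [0, 0, 0.8], "twist": 0, "hand": 0},
    {"slide": [0, 0, 0.5], "twist": 0, "hand": 0},
    {"slide": [0, 0, 0.2], "twist": 0, "hand": 0},
    {"slide": [0, 0, 0], "twist": 0, "hand": 0},
    {"slide": [0, 0, 0], "twist": 0, "hand": 0}
  ]
}}

```text
clock: 10.33
tcp_pos: [0.5376, -0.1963, 0.2253]
tcp_rot: [-3.141, -0.0, 1.809]
ft_force: [-1.0, -0.1, 0.0]
finger_gap: -0.0002
finger_force: 0.0
```

Call:
{"api": "carry_out", "payload": {
  "targets": [
    {"slide": [0, 0, 0.3], "twist": 0, "hand": 0},
    {"slide": [0, 0, 0.3], "twist": 0, "hand": 0},
    {"slide": [0, 0, 0.2], "twist": 0, "hand": 0},
    {"slide": [0, 0, 0.2], "twist": 0, "hand": 0},
    {"slide": [0, 0, 0.2], "twist": 0, "hand": 0},
    {"slide": [0, 0, 0], "twist": 0, "hand": 0},
    {"slide": [0, 0, 0], "twist": 0, "hand": 0}
  ]
}}

```text
clock: 10.92
tcp_pos: [0.5375, -0.1965, 0.2013]
tcp_rot: [-3.141, -0.0, 1.808]
ft_force: [-0.9, 0.9, 3.5]
finger_gap: 0.0
finger_force: 1.6
```

Call:
{"api": "carry_out", "payload": {
  "targets": [
    {"slide": [0, 0, 0.2], "twist": 0, "hand": 0},
    {"slide": [0, 0, 0.2], "twist": 0, "hand": 0},
    {"slide": [0, 0, 0.15], "twist": 0, "hand": 0},
    {"slide": [0, 0, 0], "twist": 0, "hand": 0},
    {"slide": [0, 0, 0], "twist": 0, "hand": 0}
  ]
}}

```text
clock: 11.33
tcp_pos: [0.5378, -0.1966, 0.1906]
tcp_rot: [3.141, 0.0, 1.808]
ft_force: [-1.3, 1.9, 6.2]
finger_gap: 0.0002
finger_force: 2.7
```

Call:
{"api": "carry_out", "payload": {
  "targets": [
    {"slide": [0, 0, 0.08], "twist": 0, "hand": 0},
    {"slide": [0, 0, 0.07], "twist": 0, "hand": 0},
    {"slide": [0, 0, 0], "twist": 0, "hand": 0},
    {"slide": [0, 0, 0], "twist": 0, "hand": 0}
  ]
}}

```text
clock: 11.67
tcp_pos: [0.5379, -0.1967, 0.1895]
tcp_rot: [3.14, 0.0, 1.808]
ft_force: [-6.0, 2.4, 16.8]
finger_gap: 0.0002
finger_force: 8.5
```

Call:
{"api": "carry_out", "payload": {
  "targets": [
    {"slide": [0, 0, 0.08], "twist": 0, "hand": 0},
    {"slide": [0, 0, 0.07], "twist": 0, "hand": 0},
    {"slide": [0, 0, 0], "twist": 0, "hand": 0},
    {"slide": [0, 0, 0], "twist": 0, "hand": 0}
  ]
}}

```text
clock: 12.0
tcp_pos: [0.538, -0.1967, 0.1888]
tcp_rot: [3.139, 0.0, 1.808]
ft_force: [-12.0, 5.2, 32.5]
finger_gap: -0.0001
finger_force: 16.1
```

Call:
{"api": "carry_out", "payload": {
  "targets": [
    {"slide": [0, 0, -0.2], "twist": 0, "hand": 0},
    {"slide": [0, 0, -0.3], "twist": 0, "hand": 0},
    {"slide": [0, 0, -0.4], "twist": 0, "hand": 0},
    {"slide": [0, 0, -0.4], "twist": 0, "hand": 0},
    {"slide": [0, 0, -0.8], "twist": 0, "hand": 0},
    {"slide": [0, 0, -1], "twist": 0, "hand": 0},
    {"slide": [0, 0, -1], "twist": 0, "hand": 0},
    {"slide": [0.5, 0, -0.5], "twist": 0, "hand": 0},
    {"slide": [1, 0, 0], "twist": 0, "hand": 0},
    {"slide": [1, 0, 0], "twist": 0, "hand": 0},
    {"slide": [1, 0, 0], "twist": 0, "hand": 0},
    {"slide": [1, 0, 0], "twist": 0, "hand": 0},
    {"slide": [1, 0, 0], "twist": 0, "hand": 0},
    {"slide": [1, 0, 0], "twist": 0, "hand": 0},
    {"slide": [1, 0, 0], "twist": 0, "hand": 0},
    {"slide": [0.5, 0, 0], "twist": 0, "hand": 0},
    {"slide": [0, 0, 0], "twist": 0, "hand": 0},
    {"slide": [0, 0, 0], "twist": 0, "hand": 0}
  ]
}}

```text
clock: 13.5
tcp_pos: [0.4998, -0.0411, 0.2761]
tcp_rot: [-3.141, 0.0, 1.809]
ft_force: [0.7, 0.1, 0.6]
finger_gap: -0.0002
finger_force: 0.0
```

```bash
python3 - <<'E'
from h import *
w=grab('wrist'); im=grab('scene'); s=ctrl.state(); print(s['tcp_pos'],s['ft_force'])
a=cv2.resize(im['color'][210:280,205:260],None,fx=8,fy=8,interpolation=cv2.INTER_CUBIC)
b=w['color'][170:420,200:380]; b=cv2.resize(b,None,fx=1.9,fy=1.9); c=np.zeros((560,b.shape[1],3),np.uint8); c[:b.shape[0]]=b
cv2.imwrite('pics/s5.png',np.hstack([a,c])); print(a.shape,b.shape)
E
```

```text
[ 0.50011084 -0.04251968  0.27622521] [0.21832828 0.37592084 1.12445502]
(560, 440, 3) (475, 342, 3)
```

View pics/s5.png

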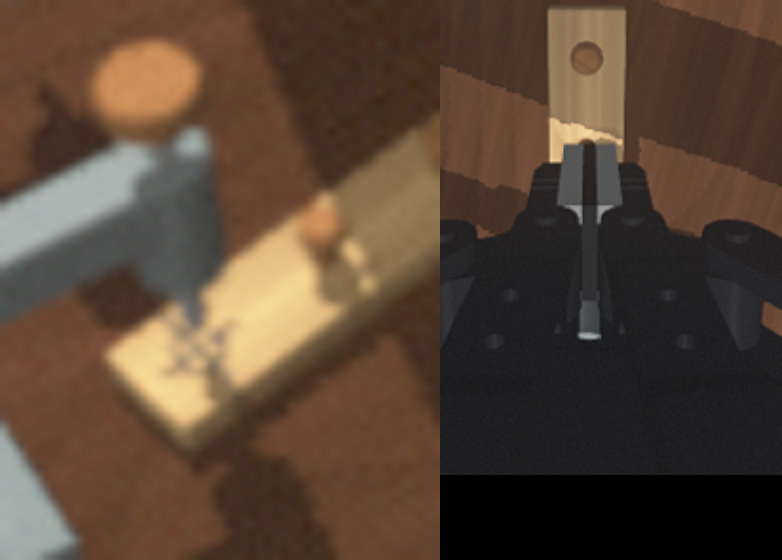

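The knob has sprung back up, with the tip at crop (193,318). The board still lies with its cross at about (197,347), directly under the point. The force climbed from 6 N on the spring to 32 N, which shows the point was pressing into the wood. I'm handing the job in.

```bash
python3 -c "
from workcell import ctrl
print(ctrl.close_job())"
```

```text
the job is handed in; nothing more can be done
None
```

The job is handed in: I slid the board flat until its circle was under the grey punch's point (within about 2 mm), let go, pressed the knob to about 32 N and let it spring back with the board staying put, but I saw no visible punch mark, so the bite is inferred from the jump in force.

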